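# Hook the print-bed plate into its nest and clamp it with the capstan

### The job

Load the aluminium print-bed plate into the nest of the clamp station: tilt it, hook its tongue under the lip at the far side of the nest, then lower the other edge until it lies flat in the nest. Then turn the spoked capstan clockwise as seen from above, pushing spoke after spoke, until the clamp bar is fully home over the plate's near edge (do not shove the bar itself). Leave all the other things on the bench standing where they are.

Things in the scene. Friction and masses are not known exactly. Their poses are not given: they have to be found in the camera images.
- station: Fixed grey clamp station, base slab x -115..105, y -200..160 mm in its own frame, 20 mm thick. Origin at bench level; its +x points away from the robot (yaw up to 0.3 rad either way), +y left, z up. Nest on its left half, capstan on the right, clamp bar on the near side of the nest.
- nest (a point): Centre of the nest's floor, 20 mm above the bench, axes as the station's: the plate's origin belongs here, plate x along nest +x. The nest is a shallow pocket, inside 140 (x) x 108 mm (y), near and side walls 10 mm high, 6 thick. Two narrow bar guides flank its near end: 61 to 70 mm either side of the centre line, x -112..-55, up to 28 mm above the floor.
- lip (a point): Middle of the lower free edge of the steel lip over the nest's far end (nest x = +58, 14 mm above the nest floor); axes as the station's. The lip is 120 mm wide, 6 mm thick, and reaches 12 mm out from the nest's far wall (inner face at nest x = +70). The opening is thus shorter than the plate, which goes in only tilted (15 to 20 degrees), tongue first under the lip.
- bed_plate: Loose aluminium plate, 0.25 to 0.5 kg, flat on the bench. Origin mid underside, z up. Overall 134 mm in x (-67..67), 100 in y. Main part x -67..49, 10 mm thick; tongue x 49..67, 72 mm wide, 5 mm thick, flush with the underside. Black grip block on top centred at x = -7, y = 0: 40 (x) x 24 (y) mm, 10 to 50 mm above the underside; may be gripped across either pair of faces.
- hub (a point): On the capstan's vertical axis, at the spokes' centre line (50 mm above the bench); axes as the station's. Hub radius 26 mm; four round steel spokes 90 degrees apart, 12 mm thick, with black end balls (18 mm) centred 81 mm from the axis. Below the spokes lie only the slab (top at 20 mm) and a pedestal of radius 30 mm (top at 42 mm).
- guard (a point): Middle of the near edge of the fixed white guard plate, on its top (hub x = +25, 70 mm above the bench). It covers the far part of the spokes' circle, 200 mm wide, underside 64 mm above the bench: spokes pass under it, fingers cannot. So a spoke can be pushed only through the near half, from the right (-y) past the near side (-x) to the left (+y).
- capstan (a joint): Angle turned, rad, growing clockwise from above, 0 (bar open) to a hard stop at 4.4 (bar fully home); starts at 0 to 0.8. At value v the spokes point at -v, -v + pi/2, -v + pi, -v + 3pi/2, anticlockwise from the station's +x. It stays where it is left; about 0.3 N m turns it (5 N at 60 mm from the axis).
- clamp_bar: Steel bar 20 (x) x 120 (y) x 12 mm, origin mid underside, 12.5 mm above the nest floor. The capstan drives it 30 mm along station +x (6.8 mm per rad): its origin goes from 91 to 61 mm on the near side of the nest's centre, its front edge from 14 mm short of the seated plate's near edge to 16 mm over it. It jams if the plate's near edge is not down.
- tall_bottle: Bystander: amber bottle, 80 mm across, 190 mm tall, standing close beside the plate (on its +y side or off its tongue end); origin under its centre.
- tip_box: Bystander: grey box with clear lid, 70 x 70 x 60 mm, standing close beside the plate (the place the bottle does not have); origin under its centre.
- reagent_bottle: Bystander: white bottle, 60 mm across, 150 mm tall, to the right of the capstan; origin under its centre.
- beaker: Bystander: glass beaker, 68 mm across, 80 mm tall, in front of the station; origin under its centre.
- tube_rack: Bystander: white rack of tubes, 60 x 160 x 72 mm high, beyond the station; origin under its centre.
- plate_stack: Bystander: stack of three flat plates, 86 x 128 x 43 mm, on the far left; origin under its centre.
- spatula: Bystander: spatula 180 mm long lying on the bench in front of the capstan; origin under its middle.
Not all that is in view belongs to the job. What is shaped like the bed_plate but green or pink is not meant.

How it is judged:
By the outcome, as a careful person would: the job done as asked, in the order asked, and still so for the second after the job is handed in, with the robot touching nothing.
It also fails if it takes over 69 s, if anything falls off the work surface, if the arm or the gripper's body presses on something with over 40 N, if the wrist force passes 120 N, or if a joint passes its speed limit or range.

### The arm

A 6-joint arm with a two-finger parallel gripper is mounted at the origin on the work surface. World frame = base frame: x ahead of the robot, y to its left, z up, the work surface at z = 0. Lengths are in mm, angles in degrees, forces in N, time in s.
With the tool pointing down it reaches from about 225 to 875 mm from the base axis. Payload 3.4 kg.
Tool frame: the origin (TCP) lies midway between the tips of the shut fingers; the grasp point (between the pads) lies 19 mm behind it; z points along the fingers, y is the line along which they close (so a half turn about z gives the same grasp; the last joint's range is limited). The gripper opens to 85 mm and grips with 20 to 120 N. Pads are 22 mm wide; open, the fingers measure 114 mm over their backs; the gripper's body (76 mm by 85 mm) begins 54 mm behind the grasp point. The pads swing forward as they close: fully open they stand 13 mm farther back than shut.
Start: joints at [-76.203, 15.808, 86.224, -0, 77.962, -6.933], TCP at [203.527, -537.81, 231.328] pointing down, gripper open.
Joint ranges: [-165.64, 165.64], [-43.16, 119.46], [12.63, 154.43], [-67.54, 247.53], [6.08, 155.33], [-154.97, 154.97]. Speed limits (degrees/s): [147.25, 147.25, 180, 180, 180, 180].

### API

Orientations are given as [roll, pitch, yaw] about the fixed x, y, z axes, in that order (R = Rz(yaw) Ry(pitch) Rx(roll)).
In Python, from rig import * gives the robot as it stands. The module is installed in compiled form; this text tells all that it offers.
- The arm moves only by the shell command python3 -m handwheel 'ROWS' [FORCE]. ROWS is JSON, a list of rows, each a list of 3 entries, a list of its own where there are three numbers: the finger opening in m, from 0 to 0.0854, then the shift along the tool's x, y, z in m, then the turn, a rotation vector about the tool's x, y, z in rad. In form: [[hand, [tx, ty, tz], [ax, ay, az]], ...]. A call has 1 to 12 rows; each row is the pose to reach, as a shift and turn from the pose commanded when the call began, along the tool's axes at that moment; what a row does not reach only later rows make up. A row lasts 1/8 s, in which the tool goes at most 62.5 mm and 10.7 degrees, less where a joint would pass 70% of its speed; a pose out of reach is approached as far as the arm can. A call with a gripper value outside its range is refused whole. The fingers move at their own pace and stop on an object; FORCE is the grip in N (left out, the last holds). Time passes only in rows, so rows that repeat a pose let the fingers close. It gives the time, the measured TCP pose, the force, the opening and the grip force at its end, in the units of the state.
- get_state(): the state, without advancing time (a new reading comes with each control period).
- get_image(name): name is "scene" or "top" or "wrist"; returns the picture (400x640x3 uint8, blue, green, red); there is no depth.
- calibration(name): a dict with "fx", "fy", "cx", "cy" (pixels), "R" (3x3) and "t" (3): a world point X has camera coordinates R X + t. Camera axes: x right, y down, z forward; pixel columns grow to the right and rows downward; lengths in mm; the calibration is good to about 2 mm. A picture is of the moment at which its call begins: read the wrist's pose just before it. calibration takes no time and is no camera call; for the wrist camera it gives the pose at the moment of the call.
- sign_off(): hands the job in; it is judged then, once.
The state is a dict: "time_s": time; "q": joint angles; "dq": joint speeds; "joint_efforts": joint torques, N m; "ee_pos": TCP position; "orientation": TCP orientation; "wrist_force": force on the tool from outside, world axes, zero at the start; "moment": the same for the moment, N m; "grip_width": opening from 0.0 (shut) to 1.0 (fully open); "gripper_force": force on a finger pad.
Only numpy, scipy, OpenCV 4.12 (cv2) and the standard library are available. Lean on these libraries where they do the work, as an engineer would, in place of code of your own. Each camera call takes 0.05 s, during which the arm holds its last target. There are 200 camera calls.

## Working session

There is one attempt and no reset: what is moved stays moved. The work goes in short steps, Python scripts to look and compute and a shell command to move; the robot and the scene stay as the last step left them, time stands still between calls to the robot, and variables do not carry over. Pictures are saved under pics/ and viewed, at most 10 in all, crops included, and the job is handed in when it is done.

```bash
mkdir -p pics
python3 - <<'E'
from rig import *
import cv2
s=get_state();print(s)
for n in("top","scene"):
    c=calibration(n);print(n,c)
    cv2.imwrite(f"pics/{n}0.png",get_image(n))
E
```

```text
{'time_s': 0.0, 'q': array([-7.62041197e+01,  1.58488212e+01,  8.62955893e+01,  4.84084368e-04,
        7.79614086e+01, -6.93369725e+00]), 'dq': array([ 0.01593968, -0.02704631, -0.00297741,  0.01877262, -0.09942325,
        0.15009039]), 'joint_efforts': array([-2.70484670e-04, -4.16783345e+01, -2.45807344e+01, -5.42794642e-04,
        1.09232054e-02, -1.52012749e-07]), 'ee_pos': array([ 203.38880947, -537.26566375,  230.42520399]), 'orientation': array([-1.79895012e+02, -1.32443338e-02,  2.07294641e+01]), 'wrist_force': array([-0.00684526, -0.82942755,  0.62740251]), 'moment': array([ 0.02718473, -0.02302776, -0.05096351]), 'gripper_force': 0.0, 'grip_width': 0.9968426212865973}
top {'fx': 425.8936500240349, 'fy': 425.8936500240349, 'cx': 317.50751141201766, 'cy': 193.37323668171433, 'R': array([[-1.21699089e-02, -9.99925052e-01, -1.33557716e-03],
       [-9.86945425e-01,  1.22264329e-02, -1.60590291e-01],
       [ 1.60594584e-01, -6.36227431e-04, -9.87020250e-01]]), 't': array([  92.96940413,  553.74180727, 1237.34178925])}
scene {'fx': 503.6505618357881, 'fy': 503.6505618357881, 'cx': 320.275561354519, 'cy': 195.1371375920735, 'R': array([[-0.52551086,  0.8506052 , -0.01758246],
       [ 0.6294687 ,  0.37482162, -0.68064522],
       [-0.57237007, -0.36875406, -0.73240218]]), 't': array([ 208.91251371, -336.06527195, 2307.45341049])}
```

View pics/top0.png

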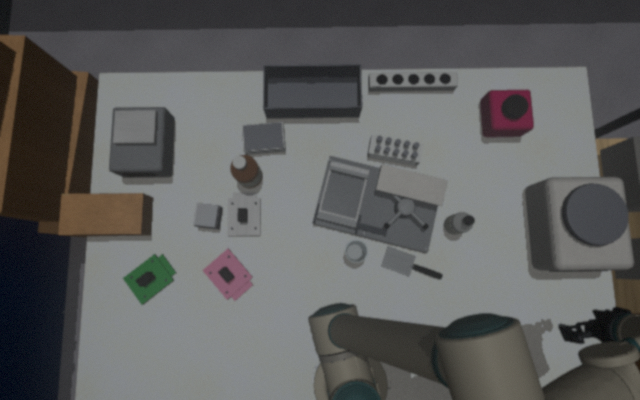

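View pics/scene0.png

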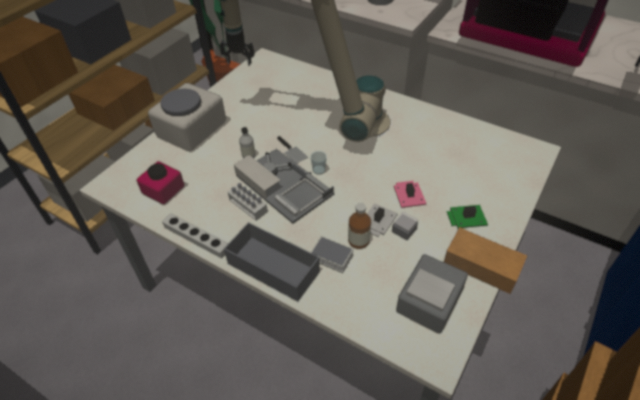

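The top picture shows the plate at about (243,215), with the bottle off its far (tongue) end and the tip box on its left. The station is at about (380,205), with the capstan hub at (407,208). I'll enlarge both regions.

Run:
```python
import cv2,numpy as np
a=cv2.imread("pics/top0.png")
f=lambda x0,y0,w,h,s:np.clip(cv2.resize(a[y0:y0+h,x0:x0+w],None,fx=s,fy=s,interpolation=cv2.INTER_CUBIC).astype(float)*1.4,0,255).astype(np.uint8)
p=f(300,140,160,120,5); cv2.imwrite("pics/c1.png",p)
p=f(180,140,100,110,5); cv2.imwrite("pics/c2.png",p)
```

```text
(no output)
```

View pics/c1.png

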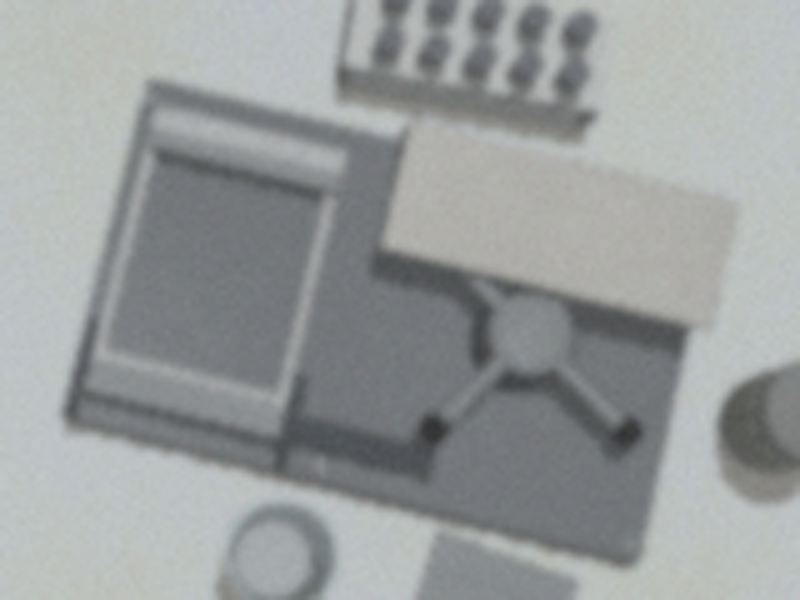

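View pics/c2.png

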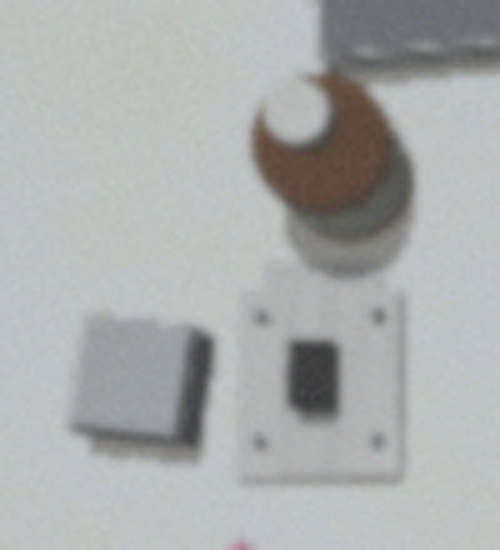

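c1 shows the station slab corners at (150,80), (68,428) and (635,568), the hub top at (530,335), near balls at (432,430) and (627,430), and guard corners at (380,250) and (710,328). c2 shows the plate's main corners at (240,482), (402,481), (403,292) and (240,292), and the block's dark top at about (289..338, 341..416). Next I'll fit the poses.

```bash
cat > h.py <<'E'
from rig import *
import numpy as np, cv2
from scipy.optimize import least_squares
from scipy.spatial.transform import Rotation as Ro
def proj(c,X):
    p=np.asarray(X,float)@np.array(c["R"]).T+c["t"]
    return np.c_[c["fx"]*p[:,0]/p[:,2]+c["cx"],c["fy"]*p[:,1]/p[:,2]+c["cy"]]
def ray(c,u,z):
    R=np.array(c["R"]);o=-R.T@c["t"];d=R.T@np.array([(u[0]-c["cx"])/c["fx"],(u[1]-c["cy"])/c["fy"],1])
    return o+d*(z-o[2])/d[2]
def w(P,L):
    x,y,a=P;L=np.asarray(L,float);C,S=np.cos(a),np.sin(a)
    return np.c_[x+C*L[:,0]-S*L[:,1],y+S*L[:,0]+C*L[:,1],L[:,2]]
def fit(views,P0):  # views: list of (calib, local pts, pixels)
    f=lambda P:np.concatenate([(proj(c,w(P,L))-U).ravel() for c,L,U in views])
    r=least_squares(f,P0,loss="soft_l1");return r.x,f(r.x).reshape(-1,2)
E
python3 - <<'E'
from h import *
np.set_printoptions(precision=2,suppress=True)
c=calibration("top")
U=lambda o,p:(np.array(p)+.5)/5-.5+np.array(o)
o=(300,140)
S,r=fit([(c,[[105,160,20],[-115,160,20],[-115,-200,20]],U(o,[(150,80),(68,426),(638,566)]))],[500,0,0.])
print("station",S,r)
hub=ray(c,U(o,(530,335)),62);print("hub",hub)
for b in((432,430),(627,430)):
    p=ray(c,U(o,b),50);print("ball",p,np.hypot(*(p-hub)[:2]),np.arctan2(*(p-hub)[1::-1])-S[2])
for b in((380,250),(710,328)): print("guard",ray(c,U(o,b),70))
# in station frame
for n,p in(("hub",hub),("gL",ray(c,U(o,(380,250)),70)),("gR",ray(c,U(o,(710,328)),70)),("nestNL",ray(c,U(o,(100,352)),30)),("lipR",ray(c,U(o,(345,155)),40)),("lipL",ray(c,U(o,(152,110)),40)),("lipnearL",ray(c,U(o,(150,150)),40)),("lipnearR",ray(c,U(o,(342,190)),40))):
    d=p[:2]-S[:2];C,s=np.cos(S[2]),np.sin(S[2]);print(n,[C*d[0]+s*d[1],-s*d[0]+C*d[1]])
o=(180,140)
P,r=fit([(c,[[-67,50,10],[-67,-50,10],[49,-50,10],[49,50,10]],U(o,[(240,482),(402,481),(403,292),(240,292)])),
 (c,[[-27,12,50],[-27,-12,50],[13,-12,50],[13,12,50]],U(o,[(289,408),(335,410),(338,341),(290,341)]))],[400,250,0.])
print("plate",P,r)
E
```

```text
station [535.05 -80.73  -0.25] [[-0.19  0.19]
 [-0.9  -0.53]
 [ 1.52  0.26]]
hub [ 509.24 -173.54   62.  ]
ball [ 454.81 -115.45   50.  ] 79.60190473526826 2.57858432884033
ball [ 453.39 -230.89   50.  ] 80.04871942374352 -2.0880515227986747
guard [559.91 -85.57  70.  ]
guard [ 511.05 -277.72   70.  ]
hub [np.float64(-1.5781154980083407), np.float64(-96.31676116709178)]
gL [np.float64(25.27511212155471), np.float64(1.5869116564004413)]
gR [np.float64(26.440813148898886), np.float64(-196.6781561612621)]
nestNL [np.float64(-68.56154960534009), np.float64(148.6905331869259)]
lipR [np.float64(83.4882459103463), np.float64(32.4150850395226)]
lipL [np.float64(82.59171223165683), np.float64(153.2566452300477)]
lipnearL [np.float64(57.98312250610441), np.float64(148.54185643587036)]
lipnearR [np.float64(61.83976234826325), np.float64(29.365365448578125)]
plate [499.67 312.11 -75.4 ] [[-0.18 -0.06]
 [ 0.26 -0.31]
 [ 0.36 -0.17]
 [ 0.59  0.27]
 [ 0.27  0.21]
 [-0.84 -0.3 ]
 [-1.26  0.12]
 [ 0.29  0.23]]
```

```bash
cat >> h.py <<'E'
def shift(p,rpy):  # from measured pose to a target, in tool axes: m and rad
    s=get_state();R=Ro.from_euler("xyz",s["orientation"],degrees=True)
    T=Ro.from_euler("xyz",rpy,degrees=True)
    return R.inv().apply(np.array(p)-s["ee_pos"])/1000,(R.inv()*T).as_rotvec()
E
python3 - <<'E'
from h import *
np.set_printoptions(precision=4,suppress=True)
c=calibration("wrist");s=get_state()
R=Ro.from_euler("xyz",s["orientation"],degrees=True).as_matrix()
Rc=np.array(c["R"]);o=-Rc.T@c["t"]
print("cam in tool",R.T@(o-s["ee_pos"]),"axes\n",R.T@Rc.T,c["fx"],c["cx"],c["cy"])
print(shift([500,-50,420],[180,0,75]))
E
```

```text
cam in tool [  69.1197   -0.3058 -142.274 ] axes
 [[ 0.0005 -0.9628 -0.2704]
 [ 1.      0.0005  0.0001]
 [ 0.     -0.2704  0.9628]] 276.44054196590594 314.6953027203537 194.21736910037893
(array([ 0.4499, -0.3511, -0.1888]), array([-0.0014, -0.001 , -0.9472]))
```

Run:
```python
from h import *
print(shift([515,-80,235],[180,0,76]))
```

```text
(array([ 0.45328606, -0.31743031, -0.00386746]), array([-0.00141069, -0.00096663, -0.9646629 ]))
```

```bash
python3 -m handwheel '[[0.06,[0.453,-0.317,-0.004],[0,0,-0.965]],[0.06,[0.453,-0.317,-0.004],[0,0,-0.965]],[0.06,[0.453,-0.317,-0.004],[0,0,-0.965]],[0.06,[0.453,-0.317,-0.004],[0,0,-0.965]],[0.06,[0.453,-0.317,-0.004],[0,0,-0.965]],[0.06,[0.453,-0.317,-0.004],[0,0,-0.965]],[0.06,[0.453,-0.317,-0.004],[0,0,-0.965]],[0.06,[0.453,-0.317,-0.004],[0,0,-0.965]],[0.06,[0.453,-0.317,-0.004],[0,0,-0.965]],[0.06,[0.453,-0.317,-0.004],[0,0,-0.965]],[0.06,[0.453,-0.317,-0.004],[0,0,-0.965]],[0.06,[0.453,-0.317,-0.004],[0,0,-0.965]]]' 60
python3 - <<'E'
from h import *
import pickle
c=calibration("wrist");a=get_image("wrist");cv2.imwrite("pics/w1.png",a);pickle.dump(c,open("c1.pkl","wb"))
cv2.imwrite("pics/w1b.png",np.clip(cv2.resize(a,(800,500),interpolation=cv2.INTER_CUBIC)*1.4,0,255).astype(np.uint8))
print(get_state()["ee_pos"])
E
```

```text
time_s: 1.6
ee_pos: [514.2, -82.0, 235.1]
orientation: [-180.0, 0.0, 75.9]
wrist_force: [0.6, -0.5, -0.2]
grip_width: 0.701
gripper_force: 0.0
[514.29097831 -82.12395946 235.25101537]
```

View pics/w1b.png

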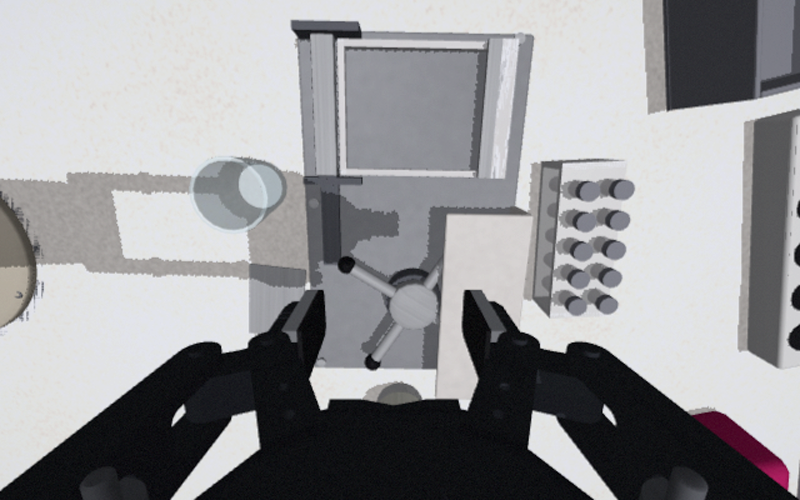

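The wrist view is sharp. The slab's far-left corner is at (533,36), the near-left guide at (300,30), the balls at (346,265) and (372,362), the hub at (413,304), and the guard's near edge runs (446,213)–(437,398). I'll enlarge the nest.

Run:
```python
import cv2,numpy as np
a=cv2.imread("pics/w1.png")[10:150,225:435]
cv2.imwrite("pics/c3.png",np.clip(cv2.resize(a,None,fx=3.8,fy=3.8,interpolation=cv2.INTER_CUBIC)*1.3,0,255).astype(np.uint8))
```

```text
(no output)
```

View pics/c3.png

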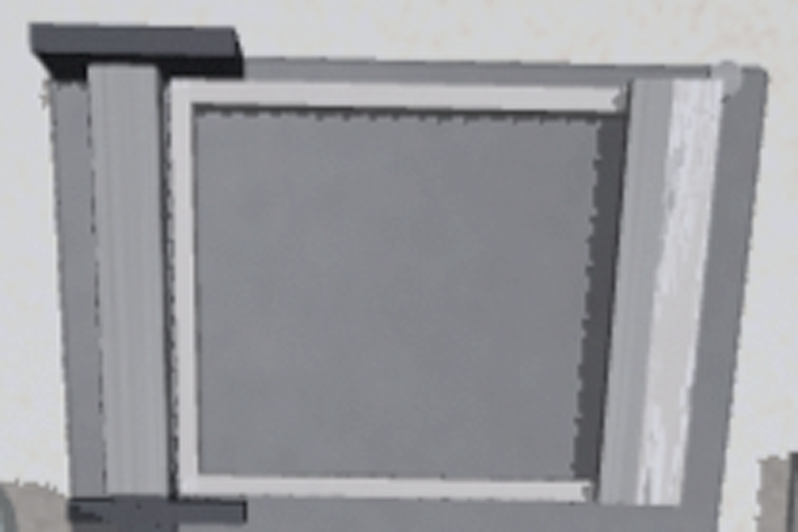

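c3 shows the nest wall top's inner near corners at (192,104) and (198,476), and its outer ones at (172,82) and (180,494). The lip's top near corners are at (630,80) and (598,502), the guide's top corners at (30,25), (237,28) and (241,55), and the bar's front edge runs (158,66)–(168,497).

Run:
```python
from h import *
import pickle
np.set_printoptions(precision=3,suppress=True)
c=pickle.load(open("c1.pkl","rb"))
U=lambda p:(np.array(p,float)+.5)/3.8-.5+np.array((225,10))
V=lambda p:(np.array(p,float)+.5)/1.25-.5
L=[[-70,54,30],[-70,-54,30],[-76,60,30],[-76,-60,30],[58,60,40],[58,-60,40],[-55,70,48],[-112,70,48],[-55,61,48],[-55,-61,48]]
u=U([(192,104),(198,476),(172,82),(180,494),(630,80),(598,502),(237,28),(30,25),(241,55),(246,502)])
N,r=fit([(c,L,u)],[557,6,-.25]);print("nest",N);print(np.c_[r])
loc=lambda p,P:w((0,0,-P[2]),[np.r_[p[:2]-P[:2],p[2]]])[0]
for n,p,z in(("slabFL",U((768,68)),20),("slabNR",V((319,365)),20),("hubtop",V((413,304)),62),("b1",V((346,265)),52),("b2",V((372,362)),52),("gL",V((446,213)),70),("gR",V((437,398)),70),("barfrontL",U((158,66)),44.5),("barfrontR",U((168,497)),44.5)):
    q=ray(c,p,z);print(n,q,loc(q,N))
```

```text
nest [562.75    8.885  -0.261]
[[ 0.043  0.15 ]
 [ 0.503  0.18 ]
 [-0.18  -0.137]
 [ 0.491  0.315]
 [ 1.239 -0.206]
 [ 0.597  0.644]
 [-0.191 -1.401]
 [-0.203 -1.568]
 [-1.142  1.188]
 [-1.238  0.613]]
slabFL [679.924  49.082  20.   ] [102.858  69.036  20.   ]
slabNR [ 383.922 -237.841   20.   ] [-109.207 -284.476   20.   ]
hubtop [ 513.279 -167.27    62.   ] [  -2.405 -182.954   62.   ]
b1 [ 457.633 -114.539   52.   ] [ -69.76  -146.344   52.   ]
b2 [ 453.957 -228.228   52.   ] [ -44.014 -257.14    52.   ]
gL [563.069 -83.223  70.   ] [ 24.045 -88.914  70.   ]
gR [ 513.595 -275.436   70.   ] [  25.774 -287.385   70.   ]
barfrontL [503.362  86.841  44.5  ] [-77.471  60.02   44.5  ]
barfrontR [471.901 -28.377  44.5  ] [-78.178 -59.415  44.5  ]
```

The nest fit gives about (562, 8) with yaw −0.26 rad, and v ≈ 0.56, which agrees with the bar position and the top view. Next I'll look at the plate from close up.

Run:
```python
from h import *
print(shift([493,250,170],[180,0,90]))
```

```text
(array([ 0.31697511, -0.10148431,  0.06515395]), array([-0.00037737,  0.00036893, -0.24592048]))
```

```bash
python3 -m handwheel '[[0.065,[0.317,-0.101,0.065],[0,0,-0.246]],[0.065,[0.317,-0.101,0.065],[0,0,-0.246]],[0.065,[0.317,-0.101,0.065],[0,0,-0.246]],[0.065,[0.317,-0.101,0.065],[0,0,-0.246]],[0.065,[0.317,-0.101,0.065],[0,0,-0.246]],[0.065,[0.317,-0.101,0.065],[0,0,-0.246]],[0.065,[0.317,-0.101,0.065],[0,0,-0.246]],[0.065,[0.317,-0.101,0.065],[0,0,-0.246]]]'
python3 - <<'E'
from h import *
import pickle
c=calibration("wrist");a=get_image("wrist");cv2.imwrite("pics/w2.png",a);pickle.dump(c,open("c2.pkl","wb"))
cv2.imwrite("pics/w2b.png",np.clip(cv2.resize(a[0:240,150:470],None,fx=2.5,fy=2.5,interpolation=cv2.INTER_CUBIC)*1.0,0,255).astype(np.uint8))
print(get_state()["ee_pos"],get_state()["orientation"])
E
```

```text
time_s: 2.65
ee_pos: [493.9, 249.5, 170.5]
orientation: [180.0, 0.1, 90.0]
wrist_force: [-0.3, -0.2, 0.2]
grip_width: 0.763
gripper_force: 0.0
[494.00076899 249.3863888  170.58535612] [1.79973708e+02 3.83486947e-02 9.00076268e+01]
```

View pics/w2b.png

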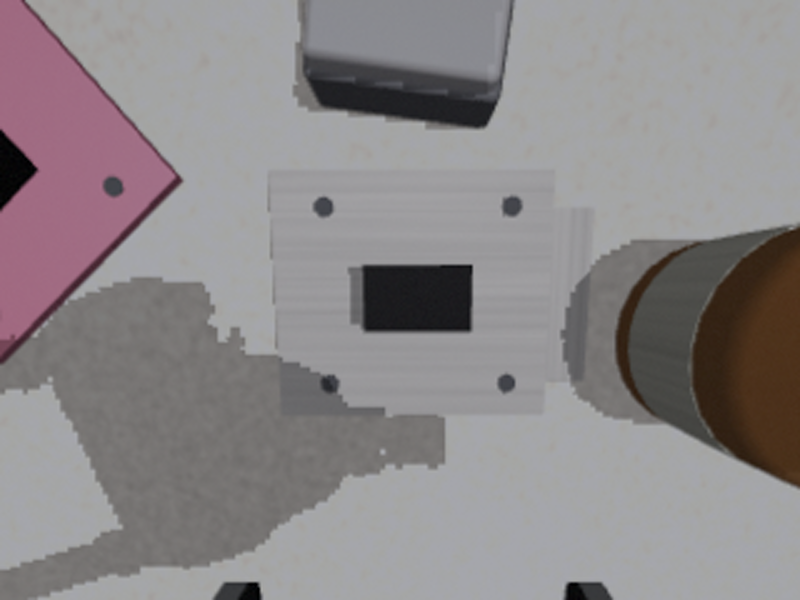

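The plate's main corners are at (268,170), (554,170), (544,414) and (282,415). The black block's top runs (363,265)–(472,331). The tip box clears the plate at the top of the picture, and the bottle base starts about 25 px beyond the tongue.

Run:
```python
from h import *
import pickle
np.set_printoptions(precision=3,suppress=True)
c=pickle.load(open("c2.pkl","rb"))
U=lambda p:(np.array(p,float)+.5)/2.5-.5+np.array((150,0))
L=[[-67,50,10],[49,50,10],[49,-50,10],[-67,-50,10],[67,36,5],[67,-36,5],[-27,12,50],[13,12,50],[13,-12,50],[-27,-12,50]]
u=U([(268,170),(554,170),(544,414),(282,415),(594,207),(583,381),(363,265),(473,265),(472,331),(363,331)])
P,r=fit([(c,L,u)],[500,312,0.]);print("plate",P,"\n",r)
b=w(P,[[-7,0,16]])[0];print(b)
print(shift(b+[0,0,60],[180,0,90+np.degrees(P[2])]),shift(b,[180,0,90]))
```

```text
plate [503.177 316.165   0.005] 
 [[-0.172 -0.118]
 [ 0.594 -0.588]
 [-0.139  0.172]
 [-0.27   0.188]
 [ 0.263  0.024]
 [ 0.267  0.028]
 [-0.323 -0.16 ]
 [-0.139 -0.339]
 [-0.25   0.383]
 [ 0.288  0.556]]
[496.177 316.129  16.   ]
(array([0.067, 0.002, 0.095]), array([ 0.   ,  0.001, -0.005])) (array([0.067, 0.002, 0.155]), array([0.   , 0.001, 0.   ]))
```

```bash
python3 -m handwheel '[[0.065,[0.04,0.002,0],[0,0,-0.005]],[0.065,[0.067,0.002,0.03],[0,0,-0.005]],[0.065,[0.067,0.002,0.08],[0,0,-0.005]],[0.065,[0.067,0.002,0.12],[0,0,-0.005]],[0.065,[0.067,0.002,0.145],[0,0,-0.005]],[0.065,[0.067,0.002,0.154],[0,0,-0.005]],[0.065,[0.067,0.002,0.154],[0,0,-0.005]],[0.03,[0.067,0.002,0.154],[0,0,-0.005]],[0.03,[0.067,0.002,0.154],[0,0,-0.005]],[0.03,[0.067,0.002,0.154],[0,0,-0.005]],[0.03,[0.067,0.002,0.154],[0,0,-0.005]]]' 90
```

```text
time_s: 4.08
ee_pos: [496.5, 318.4, 18.0]
orientation: [179.8, -0.1, 90.4]
wrist_force: [0.8, -1.3, 6.6]
grip_width: 0.45
gripper_force: 91.9
```

```bash
python3 -m handwheel '[[0.03,[0,0,-0.02],[0,0,0]],[0.03,[0,0,-0.06],[0,0,0]],[0.03,[0,0,-0.11],[0,0,0]],[0.03,[0,0,-0.12],[0,0,0]],[0.03,[0,0,-0.12],[0,0,0]]]'
```

```text
time_s: 4.7
ee_pos: [494.9, 317.8, 135.8]
orientation: [-180.0, 0.0, 90.4]
wrist_force: [-0.9, -0.7, -5.3]
grip_width: 0.457
gripper_force: 92.2
```

Run:
```python
from h import *
import pickle
c=calibration("wrist");s=get_state();a=get_image("wrist");cv2.imwrite("pics/w3.png",a);pickle.dump((c,s),open("c3.pkl","wb"))
b=a[100:400,120:520]
cv2.imwrite("pics/w3b.png",np.clip(cv2.resize(b,None,fx=2,fy=2,interpolation=cv2.INTER_CUBIC)*1.2,0,255).astype(np.uint8))
print(s["ee_pos"],s["orientation"],s["wrist_force"],s["moment"],s["grip_width"])
```

```text
[494.85969886 317.83370105 135.79688637] [-1.79972305e+02  1.79339445e-02  9.04084624e+01] [-0.93858924 -0.69729512 -5.29917738] [-0.03503525 -0.00339634 -0.01211633] 0.45695939611876546
```

View pics/w3b.png

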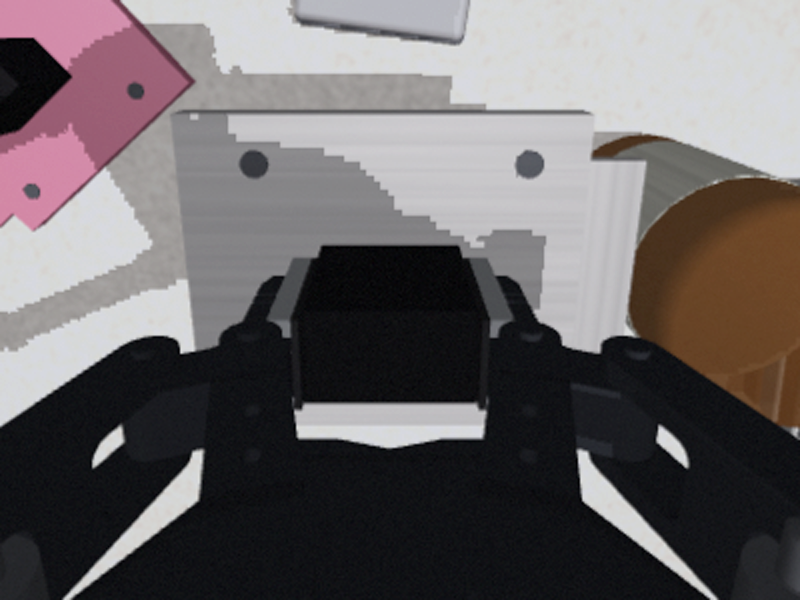

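The plate is held level, with its left edge running (172,112)–(592,112), the tongue corner at (645,160), and the block gripped. Next I'll get the plate's pose in the hand and plan the tilted insertion.

```bash
cat > plan.py <<'E'
from h import *
N=np.array([562.4,8.7,-.260]); TIP=None
def tgt(px,pz,th,off,py=0):
    """plate origin at nest (px,py,pz above floor), far edge down by th deg; off = TCP in plate frame -> TCP world, rpy"""
    Rn=Ro.from_euler("z",N[2]);Rp=Rn*Ro.from_euler("y",th,degrees=True)
    o=w(N,[[px,py,20+pz]])[0]
    T=Rp*OFFR
    return o+Rp.apply(off),T.as_euler("xyz",degrees=True)
E
python3 - <<'E'
from h import *
import pickle
np.set_printoptions(precision=3,suppress=True)
c,s=pickle.load(open("c3.pkl","rb"))
U=lambda p:(np.array(p,float)+.5)/2-.5+np.array((120,100))
L=np.array([[-67,50,10],[49,50,10],[67,36,5],[-67,50,0],[49,50,0.]])
u=U([(173,113),(593,113),(646,160),(173,110),(593,110)])
R=Ro.from_euler("xyz",s["orientation"],degrees=True)
def f(p):
    q=w(p[:3],L);q[:,2]+=p[3];return (proj(c,q)-u).ravel()
r=least_squares(lambda p:np.r_[f(p),(p[3]-117.8)/4],[500,316,0,118.])
print(r.x,r.fun.round(2))
p=r.x;Rp=Ro.from_euler("z",p[2])
print("TCP in plate",Rp.inv().apply(s["ee_pos"]-[p[0],p[1],p[3]]),"yaw tool-plate",s["orientation"][2]-np.degrees(p[2]))
E
```

```text
[502.196 316.121   0.007 119.045] [-3.03  0.36  2.08  0.43  1.47  0.24  3.74 -0.58 -4.21 -0.51  0.31]
TCP in plate [-7.323  1.766 16.752] yaw tool-plate 89.99176194764107
```

```bash
cat >> plan.py <<'E'
OFF=np.array([-7.2,1.8,17.5]);OFFR=Ro.from_euler("xyz",[180,0,90],degrees=True)
def pose(xt,tz,th,py=0):
    c,s=np.cos(np.radians(th)),np.sin(np.radians(th))
    return tgt(xt-67*c,tz+67*s,th,OFF,py)
def rel(*a):
    p,e=pose(*a);t,r=shift(p,e);print(a,p.round(1),e.round(1),"->",t.round(4),r.round(4))
E
python3 - <<'E'
from plan import *
rel(50,60,18);rel(50,2.5,18)
E
```

```text
(50, 60, 18) [548.2  14.3 119.6] [-162.     0.    75.1] -> [-0.3034  0.052   0.0153] [0.3095 0.0439 0.2646]
(50, 2.5, 18) [548.2  14.3  62.1] [-162.     0.    75.1] -> [-0.3033  0.0522  0.0728] [0.3095 0.0439 0.2646]
```

```bash
python3 -m handwheel '[[0.03,[-0.005,-0.03,-0.01],[0,0,0]],[0.03,[-0.06,-0.04,-0.02],[0,0,0]],[0.03,[-0.12,-0.03,-0.02],[0.08,0.01,0.06]],[0.03,[-0.18,-0.005,-0.02],[0.16,0.02,0.13]],[0.03,[-0.24,0.025,-0.01],[0.24,0.03,0.2]],[0.03,[-0.29,0.048,0.01],[0.31,0.044,0.265]],[0.03,[-0.303,0.052,0.015],[0.31,0.044,0.265]],[0.03,[-0.303,0.052,0.015],[0.31,0.044,0.265]],[0.03,[-0.303,0.052,0.015],[0.31,0.044,0.265]]]'
python3 - <<'E'
from plan import *
import pickle
rel(50,60,18);rel(50,20,18);rel(50,4,18)
c=calibration("wrist");s=get_state();a=get_image("wrist");cv2.imwrite("pics/w4.png",a);pickle.dump((c,s),open("c4.pkl","wb"))
cv2.imwrite("pics/w4b.png",np.clip(cv2.resize(a[0:300,120:520],None,fx=2,fy=2,interpolation=cv2.INTER_CUBIC)*1.2,0,255).astype(np.uint8))
E
```

```text
time_s: 5.88
ee_pos: [548.3, 16.9, 120.9]
orientation: [-162.0, -0.2, 75.1]
wrist_force: [0.2, 0.0, -5.4]
grip_width: 0.455
gripper_force: 93.1
(50, 60, 18) [548.2  14.3 119.6] [-162.     0.    75.1] -> [-0.0025  0.0009  0.001 ] [-0.0001 -0.0027  0.0014]
(50, 20, 18) [548.2  14.3  79.6] [-162.     0.    75.1] -> [-0.0027  0.0133  0.0391] [-0.0001 -0.0027  0.0014]
(50, 4, 18) [548.2  14.3  63.6] [-162.     0.    75.1] -> [-0.0027  0.0182  0.0543] [-0.0001 -0.0027  0.0014]
```

View pics/w4b.png

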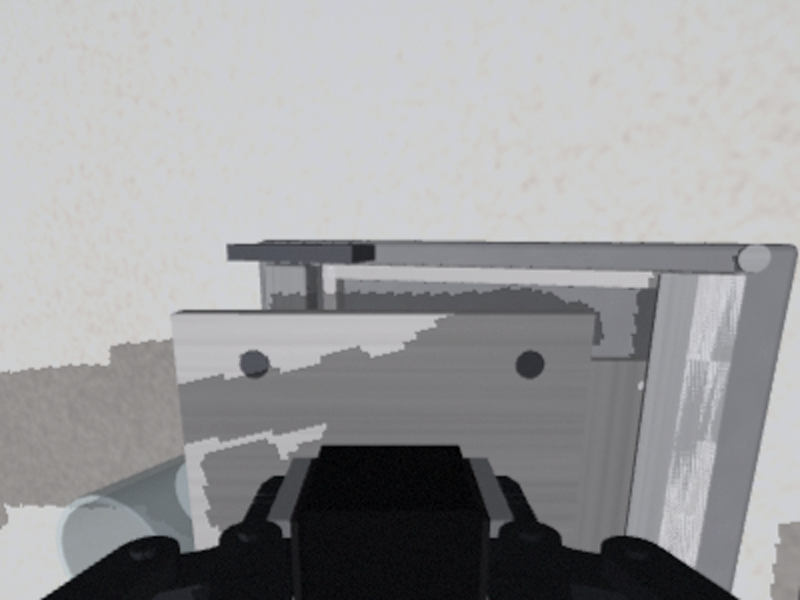

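The plate is tilted above the nest, parallel to it, with the tongue short of the lip edge. The lip's top-left corner is at (658,272), the guide's corner at (374,245) and the slab corner at (796,247). I'll check the nest pose against these.

Run:
```python
from plan import *
import pickle
np.set_printoptions(precision=2,suppress=True)
c,s=pickle.load(open("c4.pkl","rb"))
U=lambda p:(np.array(p,float)+.5)/2-.5+np.array((120,0))
L=[[58,60,40],[-55,70,48],[-55,61,48],[105,70,20],[-112,70,48],[58,60,40.]]
u=U([(658,272),(374,244),(374,262),(796,246),(228,244),(658,272)])
print(proj(c,w(N,L))-u)
P,r=fit([(c,L,u)],N);print(P,r)
c1=pickle.load(open("c1.pkl","rb"))
U1=lambda p:(np.array(p,float)+.5)/3.8-.5+np.array((225,10))
L1=[[-70,54,30],[-70,-54,30],[-76,60,30],[-76,-60,30],[58,60,40],[58,-60,40],[-55,70,48],[-112,70,48],[-55,61,48],[-55,-61,48],[105,70,20]]
u1=U1([(192,104),(198,476),(172,82),(180,494),(630,80),(598,502),(237,28),(30,25),(241,55),(246,502),(768,68)])
print(fit([(c,L,u),(c1,L1,u1)],N))
```

```text
[[  1.61   1.31]
 [-11.42  -0.36]
 [-11.23   2.38]
 [  3.67  -0.45]
 [ -1.2   -0.79]
 [  1.61   1.31]]
[561.94   9.04  -0.26] [[  0.62   0.78]
 [-12.26  -0.47]
 [-12.03   2.27]
 [  2.64  -1.14]
 [ -1.91  -0.71]
 [  0.62   0.78]]
(array([562.39,   8.89,  -0.26]), array([[  1.53,   1.02],
       [-11.52,  -0.59],
       [-11.32,   2.16],
       [  3.6 ,  -0.76],
       [ -1.29,  -0.98],
       [  1.53,   1.02],
       [ -0.31,   0.29],
       [  0.26,   0.3 ],
       [ -0.54,   0.01],
       [  0.26,   0.44],
       [  0.86,  -0.18],
       [  0.35,   0.67],
       [ -0.58,  -1.26],
       [ -0.59,  -1.37],
       [ -1.52,   1.33],
       [ -1.49,   0.73],
       [  1.61,  -0.93]]))
```

```bash
python3 -m handwheel '[[0.03,[-0.0027,0.007,0.02],[0,-0.0027,0.0014]],[0.03,[-0.0027,0.0133,0.039],[0,-0.0027,0.0014]],[0.03,[-0.0027,0.017,0.05],[0,-0.0027,0.0014]],[0.03,[-0.0027,0.0182,0.054],[0,-0.0027,0.0014]],[0.03,[-0.0027,0.0182,0.054],[0,-0.0027,0.0014]],[0.03,[-0.0027,0.0182,0.054],[0,-0.0027,0.0014]]]'
python3 - <<'E'
from plan import *
for a in((50,4,18),(58,3,18),(66.5,3,18)):rel(*a)
E
```

```text
time_s: 6.68
ee_pos: [550.1, 12.8, 65.0]
orientation: [-162.2, 0.0, 75.1]
wrist_force: [-0.6, -0.3, -4.5]
grip_width: 0.454
gripper_force: 93.4
(50, 4, 18) [548.2  14.3  63.6] [-162.     0.    75.1] -> [ 0.001  -0.0017  0.0021] [ 0.0035  0.0003 -0.001 ]
(58, 3, 18) [555.9  12.3  62.6] [-162.     0.    75.1] -> [0.001  0.0062 0.0006] [ 0.0035  0.0003 -0.001 ]
(66.5, 3, 18) [564.2  10.1  62.6] [-162.     0.    75.1] -> [ 0.001   0.0143 -0.002 ] [ 0.0035  0.0003 -0.001 ]
```

```bash
python3 -m handwheel '[[0.03,[0.001,0.006,0.0006],[0.0035,0,0]],[0.03,[0.001,0.010,-0.0007],[0.0035,0,0]],[0.03,[0.001,0.0143,-0.002],[0.0035,0,0]],[0.03,[0.001,0.0143,-0.002],[0.0035,0,0]],[0.03,[0.001,0.0143,-0.002],[0.0035,0,0]]]'
python3 - <<'E'
from plan import *
for a in((66.5,2,18),(66.5,2,12),(66.5,1.5,6),(66.5,1,2),(66.5,0,0)):rel(*a)
E
```

```text
time_s: 7.3
ee_pos: [563.5, 10.0, 61.8]
orientation: [-161.9, 0.0, 75.0]
wrist_force: [0.2, 0.4, -4.8]
grip_width: 0.454
gripper_force: 93.4
(66.5, 2, 18) [564.2  10.1  61.6] [-162.     0.    75.1] -> [ 0.0003  0.0007 -0.    ] [-0.0019  0.0004 -0.0013]
(66.5, 2, 12) [560.5  11.1  54.5] [-168.     0.    75.1] -> [ 0.0003 -0.0007  0.0078] [-0.1067  0.0005 -0.0013]
(66.5, 1.5, 6) [557.6  11.8  46.7] [-174.     0.    75.1] -> [ 0.0003 -0.0012  0.0163] [-0.2114  0.0006 -0.0013]
(66.5, 1, 2) [556.1  12.3  41.1] [-178.     0.    75.1] -> [ 0.0003 -0.0009  0.0221] [-0.2812  0.0006 -0.0013]
(66.5, 0, 0) [555.4  12.4  37.5] [180.    0.   75.1] -> [ 0.0003 -0.0004  0.0257] [-0.3161  0.0006 -0.0012]
```

```bash
python3 -m handwheel '[[0.03,[0.0003,0.0002,0.004],[-0.05,0,0]],[0.03,[0.0003,-0.0007,0.0078],[-0.107,0,-0.001]],[0.03,[0.0003,-0.001,0.012],[-0.16,0,-0.001]],[0.03,[0.0003,-0.0012,0.0163],[-0.211,0,-0.001]],[0.03,[0.0003,-0.001,0.0192],[-0.246,0,-0.001]],[0.03,[0.0003,-0.0009,0.0215],[-0.281,0,-0.001]],[0.03,[0.0003,-0.0009,0.0215],[-0.281,0,-0.001]],[0.03,[0.0003,-0.0009,0.0215],[-0.281,0,-0.001]]]'
python3 - <<'E'
from plan import *
for a in((66.5,1,2),(66.5,0,0)):rel(*a)
E
```

```text
time_s: 8.3
ee_pos: [556.5, 12.2, 41.8]
orientation: [-178.0, 0.0, 75.1]
wrist_force: [0.1, 0.7, -4.4]
grip_width: 0.446
gripper_force: 93.3
(66.5, 1, 2) [556.1  12.3  41.1] [-178.     0.    75.1] -> [-0.0001 -0.0004  0.0008] [-0.0001  0.0006 -0.0001]
(66.5, 0, 0) [555.4  12.4  37.5] [180.    0.   75.1] -> [-0.0001 -0.0009  0.0044] [-0.035   0.0006 -0.0001]
```

```bash
python3 -m handwheel '[[0.03,[0,-0.0005,0.002],[-0.02,0,0]],[0.03,[0,-0.0009,0.004],[-0.035,0,0]],[0.03,[0,-0.0009,0.0048],[-0.035,0,0]],[0.03,[0,-0.0009,0.0048],[-0.035,0,0]]]'
python3 - <<'E'
from plan import *
import pickle
for a in((66.5,0,0),):rel(*a)
c=calibration("wrist");s=get_state();print(s["wrist_force"]);a=get_image("wrist");cv2.imwrite("pics/w5.png",a);pickle.dump((c,s),open("c5.pkl","wb"))
cv2.imwrite("pics/w5b.png",np.clip(cv2.resize(a[0:300,120:520],None,fx=2,fy=2,interpolation=cv2.INTER_CUBIC)*1.2,0,255).astype(np.uint8))
E
```

```text
time_s: 8.8
ee_pos: [555.7, 12.3, 38.0]
orientation: [179.9, 0.0, 75.1]
wrist_force: [-1.0, -0.2, 5.9]
grip_width: 0.455
gripper_force: 94.6
(66.5, 0, 0) [555.4  12.4  37.5] [180.    0.   75.1] -> [ 0.     -0.0003  0.0005] [0.0016 0.0006 0.    ]
[-1.01066509 -0.22944858  5.89181829]
```

View pics/w5b.png

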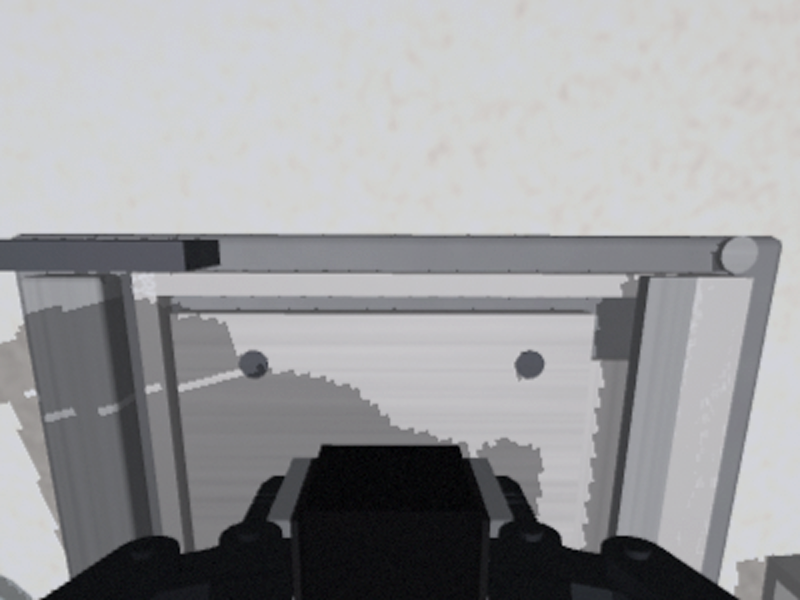

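The plate lies flat in the nest with its tongue under the lip, and the vertical force has reversed to +6 N. Now I'll release it, rise, and locate the reagent bottle relative to the hub.

```bash
python3 -m handwheel '[[0.065,[0,0,0],[0,0,0]],[0.065,[0,0,0],[0,0,0]],[0.065,[0,0,0],[0,0,0]],[0.065,[0,0,-0.03],[0,0,0]],[0.065,[0,0,-0.08],[0,0,0]],[0.065,[0,0,-0.12],[0,0,0]],[0.065,[0,0,-0.12],[0,0,0]]]'
python3 - <<'E'
from plan import *
import pickle
np.set_printoptions(precision=1,suppress=True)
c0=calibration("top")
H=w(N,[[-0.7,-188,50]])[0];print("hub",H)
loc=lambda p:w((0,0,-N[2]),[np.r_[p[:2]-H[:2],p[2]]])[0]
a=cv2.imread("pics/top0.png")[200:250,435:490]
g=a.mean(2);ys,xs=np.where(g<60);print("cap px",xs.mean()+435,ys.mean()+200,len(xs))
cap=ray(c0,(xs.mean()+435,ys.mean()+200),145);print("bottle",cap,loc(cap))
c=calibration("wrist");s=get_state();im=get_image("wrist");cv2.imwrite("pics/w6.png",im);pickle.dump((c,s),open("c6.pkl","wb"))
cv2.imwrite("pics/w6b.png",np.clip(cv2.resize(im[0:300,100:500],None,fx=2,fy=2,interpolation=cv2.INTER_CUBIC)*1.2,0,255).astype(np.uint8))
print(s["ee_pos"],s["orientation"])
def T(hx,hy,z,yaw):
    p=w((H[0],H[1],N[2]),[[hx,hy,z]])[0];t,r=shift(p,[180,0,yaw]);print(p,t.round(4),r.round(3))
T(-4,-61,130,-14.9)
E
```

```text
time_s: 9.72
ee_pos: [557.9, 12.4, 160.4]
orientation: [179.5, -0.0, 75.1]
wrist_force: [0.5, -0.1, 0.1]
grip_width: 0.761
gripper_force: 0.0
hub [ 513.4 -172.8   50. ]
cap px 467.5925925925926 220.2716049382716 81
bottle [ 458.7 -324.5  145. ] [ -13.9 -160.6  145. ]
[557.9  12.4 160.4] [179.5  -0.   75.1]
[ 493.8 -230.7  130. ] [-0.3  0.   0. ] [ 0.  -0.   1.6]
```

View pics/w6b.png

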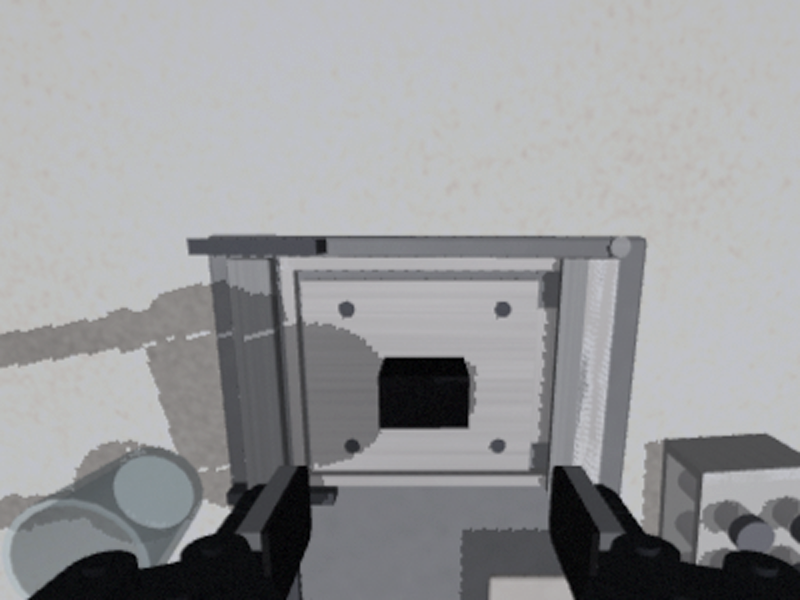

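The plate is flat and square in the nest, and the bar is clear of it. I have now viewed 11 pictures, one more than the 10 allowed, so from here I'll work from numbers only. Next is the capstan stroke plan.

```bash
cat > cap.py <<'E'
from plan import *
H=w(N,[[-0.7,-188,50]])[0]
def T(hx,hy,z,yaw=-14.9):
    p=w((H[0],H[1],N[2]),[[hx,hy,z]])[0];return shift(p,[180,0,yaw])
def cen(phi,gap=0,r=52):
    a=np.radians(phi);d=np.array([np.cos(a),np.sin(a)]);n=np.array([-d[1],d[0]])
    h=6+gap+11*abs(n[0])+14.5*abs(n[1]);return r*d+h*n
E
python3 - <<'E'
from cap import *
c=cen(-122,6);print(c,*T(*c,140))
E
```

```text
[ -2.95192644 -59.47270861] [-0.24956983  0.00322569  0.01826813] [ 0.00294578 -0.00276962  1.57085792]
```

```bash
python3 -m handwheel '[[0.0,[-0.04,0.001,0],[0,0,0.15]],[0.0,[-0.08,0.002,0],[0,0,0.33]],[0.0,[-0.12,0.003,0],[0,0,0.51]],[0.0,[-0.16,0.003,0.005],[0,0,0.69]],[0.0,[-0.20,0.003,0.01],[0,0,0.87]],[0.0,[-0.23,0.003,0.015],[0,0,1.05]],[0.0,[-0.25,0.003,0.018],[0,0,1.23]],[0.0,[-0.25,0.003,0.018],[0,0,1.41]],[0.0,[-0.25,0.003,0.018],[0.003,-0.003,1.571]],[0.0,[-0.25,0.003,0.018],[0.003,-0.003,1.571]],[0.0,[-0.25,0.003,0.018],[0.003,-0.003,1.571]]]' 60
python3 - <<'E'
from cap import *
c=cen(-122,6);t,r=T(*c,35);print(t.round(4),r.round(4))
for p in range(-122,-280,-18):
    c=cen(p);print(p,c.round(1),(T(*c,35)[0]-t).round(4))
E
```

```text
time_s: 11.15
ee_pos: [493.4, -229.4, 138.1]
orientation: [180.0, 0.3, -14.8]
wrist_force: [0.0, -0.8, -0.1]
grip_width: 0.004
gripper_force: 0.0
[ 0.0023 -0.0004  0.1031] [0.     0.0053 0.0022]
-122 [ -8.  -56.3] [-0.0051 -0.0032  0.    ]
-140 [-24.3 -51.9] [-0.0213 -0.0076  0.0001]
-158 [-39.4 -41.3] [-0.0364 -0.0182  0.0002]
-176 [-50.4 -24.8] [-0.0474 -0.0348  0.0002]
-194 [-56.   -9.5] [-0.0529 -0.0501  0.0003]
-212 [-56.9   7.1] [-0.0538 -0.0667  0.0003]
-230 [-51.6  24.6] [-0.0485 -0.0841  0.0003]
-248 [-39.5  40.1] [-0.0364 -0.0997  0.0002]
-266 [-21.6  50.6] [-1.840e-02 -1.101e-01  1.000e-04]
```

```bash
python3 -m handwheel '[[0.0,[0.002,0,0.04],[0,0.005,0]],[0.0,[0.002,0,0.08],[0,0.005,0]],[0.0,[0.002,0,0.1],[0,0.005,0]],[0.0,[0.002,0,0.103],[0,0.005,0]],[0.0,[0.002,0,0.103],[0,0.005,0]]]'
```

```text
time_s: 11.78
ee_pos: [495.9, -230.4, 36.4]
orientation: [180.0, -0.1, -14.9]
wrist_force: [0.0, -1.0, -0.3]
grip_width: -0.001
gripper_force: 0.0
```

```bash
python3 -m handwheel '[[0.0,[-0.005,-0.003,0],[0,0,0]],[0.0,[-0.0213,-0.0076,0],[0,0,0]],[0.0,[-0.0364,-0.0182,0],[0,0,0]],[0.0,[-0.0474,-0.0348,0],[0,0,0]],[0.0,[-0.0529,-0.0501,0],[0,0,0]]]'
python3 - <<'E'
from cap import *
s=get_state();print(s["wrist_force"],s["moment"],w((0,0,-N[2]),[np.r_[s["ee_pos"][:2]-H[:2],0]])[0])
for p in range(-194,-280,-18):
    c=cen(p);print(p,c.round(1),T(*c,35)[0].round(4))
E
```

```text
time_s: 12.4
ee_pos: [460.4, -171.8, 38.4]
orientation: [179.6, -0.7, -14.8]
wrist_force: [1.0, -10.0, 0.5]
grip_width: -0.005
gripper_force: 4.3
[  0.97889449 -10.00147544   0.49253345] [-1.6107979  -0.30367348 -0.13909887] [-51.46342989 -12.68909225   0.        ]
-194 [-56.   -9.5] [-0.0045 -0.0032  0.0033]
-212 [-56.9   7.1] [-0.0054 -0.0198  0.0032]
-230 [-51.6  24.6] [-0.0001 -0.0373  0.0032]
-248 [-39.5  40.1] [ 0.012  -0.0528  0.0032]
-266 [-21.6  50.6] [ 0.0299 -0.0633  0.0034]
```

```bash
python3 -m handwheel '[[0.0,[-0.001,-0.0166,0],[0,0,0]],[0.0,[0.0044,-0.034,0],[0,0,0]],[0.0,[0.0165,-0.0496,0],[0,0,0]],[0.0,[0.0345,-0.06,0],[0,0,0]],[0.0,[0.0445,-0.0635,0],[0,0,0]],[0.0,[0.0445,-0.0635,0],[0,0,0]]]'
python3 - <<'E'
from cap import *
s=get_state();print(s["wrist_force"],w((0,0,-N[2]),[np.r_[s["ee_pos"][:2]-H[:2],0]])[0])
print(cen(-275))
E
```

```text
time_s: 13.15
ee_pos: [513.7, -117.5, 35.7]
orientation: [179.9, 0.2, -14.8]
wrist_force: [-4.1, -0.3, -0.5]
grip_width: 0.001
gripper_force: 1.7
[-4.13752519 -0.27453022 -0.51268577] [-13.87771544  53.49990173   0.        ]
[-13.6204615   53.39026753]
```

Run:
```python
from cap import *
for a in((-18,53.4,36),(-20,50,85),):print(T(*a)[0].round(4))
c=cen(-183,9);print(c,T(*c,85)[0].round(4),T(*c,35)[0].round(4))
```

```text
[-0.0041  0.0001 -0.0003]
[-0.0063  0.0036 -0.0493]
[-53.50173609 -27.29316359] [-0.0399  0.0808 -0.049 ] [-0.0397  0.0808  0.001 ]
```

```bash
python3 -m handwheel '[[0.0,[-0.005,0,0],[0,0,0]],[0.0,[-0.006,0.002,-0.03],[0,0,0]],[0.0,[-0.006,0.003,-0.05],[0,0,0]],[0.0,[-0.03,0.04,-0.05],[0,0,0]],[0.0,[-0.04,0.081,-0.05],[0,0,0]],[0.0,[-0.04,0.081,-0.05],[0,0,0]],[0.0,[-0.04,0.081,-0.03],[0,0,0]],[0.0,[-0.04,0.081,-0.01],[0,0,0]],[0.0,[-0.04,0.081,0.001],[0,0,0]],[0.0,[-0.04,0.081,0.001],[0,0,0]]]'
python3 - <<'E'
from cap import *
s=get_state();print(s["wrist_force"],w((0,0,-N[2]),[np.r_[s["ee_pos"][:2]-H[:2],0]])[0])
for p in(-183,-200,-217,-234,-245,-252,-256):
    c=cen(p);print(p,c.round(1),T(*c,35)[0].round(4))
E
```

```text
time_s: 14.4
ee_pos: [457.1, -185.6, 34.5]
orientation: [180.0, -0.0, -14.9]
wrist_force: [-0.3, 0.7, -0.0]
grip_width: -0.004
gripper_force: 0.0
[-0.30210044  0.74317397 -0.00138274] [-51.11159996 -26.86064544   0.        ]
-183 [-53.  -18.3] [-0.0019 -0.0086 -0.0005]
-200 [-56.9  -4.2] [-0.0057 -0.0227 -0.0005]
-217 [-56.1  12. ] [-0.005  -0.0388 -0.0005]
-234 [-49.5  28.3] [ 0.0016 -0.0552 -0.0005]
-245 [-42.   37.8] [ 0.0091 -0.0646 -0.0005]
-252 [-36.  43.] [ 0.0151 -0.0698 -0.0005]
-256 [-32.2  45.6] [ 0.019  -0.0724 -0.0005]
```

```bash
python3 -m handwheel '[[0.0,[-0.002,-0.0086,0],[0,0,0]],[0.0,[-0.0057,-0.0227,0],[0,0,0]],[0.0,[-0.005,-0.0388,0],[0,0,0]],[0.0,[0.0016,-0.0552,0],[0,0,0]],[0.0,[0.0091,-0.0646,0],[0,0,0]],[0.0,[0.0091,-0.0646,0],[0,0,0]]]'
python3 - <<'E'
from cap import *
s=get_state();print(s["wrist_force"],w((0,0,-N[2]),[np.r_[s["ee_pos"][:2]-H[:2],0]])[0])
for p in(-245,-249,-252,-256,-260,-264):
    c=cen(p);print(p,c.round(1),(T(*c,35)[0]).round(4))
E
```

```text
time_s: 15.15
ee_pos: [482.4, -125.6, 35.3]
orientation: [179.9, -0.1, -14.8]
wrist_force: [-1.4, -0.9, -0.9]
grip_width: -0.001
gripper_force: 0.8
[-1.3758089  -0.89606448 -0.92389236] [-42.11340361  37.67511529   0.        ]
-245 [-42.   37.8] [ 0.0001 -0.0001  0.0003]
-249 [-38.7  40.9] [ 0.0034 -0.0032  0.0003]
-252 [-36.  43.] [ 0.0061 -0.0053  0.0003]
-256 [-32.2  45.6] [ 0.01   -0.0079  0.0003]
-260 [-28.1  47.8] [ 0.014  -0.0102  0.0003]
-264 [-23.8  49.8] [ 0.0183 -0.0121  0.0003]
```

```bash
python3 -m handwheel '[[0.0,[0.0034,-0.0032,0],[0,0,0]],[0.0,[0.0061,-0.0053,0],[0,0,0]],[0.0,[0.0061,-0.0053,0],[0,0,0]]]'; python3 -m handwheel '[[0.0,[0.002,-0.0014,0],[0,0,0]],[0.0,[0.004,-0.0026,0],[0,0,0]],[0.0,[0.004,-0.0026,0],[0,0,0]]]'
```

```text
time_s: 15.52
ee_pos: [488.5, -122.8, 35.0]
orientation: [179.9, 0.0, -14.9]
wrist_force: [-3.3, -2.6, 0.4]
grip_width: -0.003
gripper_force: 2.0
time_s: 15.9
ee_pos: [492.1, -121.4, 34.8]
orientation: [179.9, 0.1, -14.9]
wrist_force: [-4.4, -3.9, 0.7]
grip_width: -0.001
gripper_force: 2.7
```

```bash
python3 -m handwheel '[[0.0,[0.002,-0.0012,0],[0,0,0]],[0.0,[0.004,-0.0023,0],[0,0,0]],[0.0,[0.004,-0.0023,0],[0,0,0]]]'; python3 -m handwheel '[[0.0,[0.0022,-0.001,0],[0,0,0]],[0.0,[0.0043,-0.002,0],[0,0,0]],[0.0,[0.0043,-0.002,0],[0,0,0]]]'
python3 - <<'E'
from cap import *
s=get_state();print(s["wrist_force"],w((0,0,-N[2]),[np.r_[s["ee_pos"][:2]-H[:2],0]])[0])
E
```

```text
time_s: 16.27
ee_pos: [492.5, -121.2, 34.6]
orientation: [179.7, 0.6, -14.7]
wrist_force: [-13.0, -9.9, 6.4]
grip_width: -0.0
gripper_force: 7.0
time_s: 16.65
ee_pos: [492.8, -121.1, 34.5]
orientation: [179.5, 1.0, -14.6]
wrist_force: [-22.6, -14.2, 12.2]
grip_width: 0.001
gripper_force: 11.7
[-22.56709657 -14.22026682  12.2355824 ] [-33.1947316   44.68093691   0.        ]
```

The force rose to 27 N with no motion, at about v = 4.4. I'll back off, rise, and verify the spokes and bar numerically.

```bash
python3 -m handwheel '[[0.0,[-0.012,0.006,0],[0,0,0]],[0.0,[-0.018,0.008,0],[0,0,0]],[0.0,[-0.018,0.008,-0.04],[0,0,0]],[0.0,[-0.018,0.008,-0.1],[0,0,0]],[0.0,[-0.06,0.008,-0.15],[0,0,0]],[0.0,[-0.12,0.008,-0.2],[0,0,0]],[0.0,[-0.12,0.008,-0.2],[0,0,0]]]'
python3 - <<'E'
from cap import *
c=calibration("wrist");a=get_image("wrist");cv2.imwrite("pics/w7.png",a);g=cv2.GaussianBlur(a.mean(2),(3,3),0)
smp=lambda X:[round(float(g[int(round(v)),int(round(u))])) if 0<=u<640 and 0<=v<400 else None for u,v in proj(c,X)]
P=(H[0],H[1],N[2])
for al in range(-180,180,5):
    A=np.radians(al)
    print((al,smp(w(P,[[81*np.cos(A),81*np.sin(A),52]]))[0]),end=" ")
print()
xs=np.arange(-120,-30,2.)
for y in(-40,-20,0,20,40):print(y,list(zip(xs.astype(int),smp(w(N,np.c_[xs,0*xs+y,0*xs+44.5])))))
E
```

```text
time_s: 17.52
ee_pos: [384.8, -95.1, 237.6]
orientation: [180.0, -0.4, -14.9]
wrist_force: [0.2, -1.2, -1.2]
grip_width: -0.002
gripper_force: 0.0
(-180, 97) (-175, 97) (-170, 71) (-165, 10) (-160, 19) (-155, 83) (-150, 97) (-145, 97) (-140, 97) (-135, 97) (-130, 97) (-125, 96) (-120, 94) (-115, 94) (-110, 94) (-105, 94) (-100, 94) (-95, 93) (-90, 93) (-85, 71) (-80, 49) (-75, 13) (-70, 10) (-65, 137) (-60, 137) (-55, None) (-50, None) (-45, None) (-40, None) (-35, None) (-30, None) (-25, None) (-20, None) (-15, None) (-10, None) (-5, None) (0, None) (5, None) (10, None) (15, None) (20, None) (25, None) (30, None) (35, None) (40, None) (45, None) (50, None) (55, None) (60, 142) (65, 142) (70, 62) (75, 61) (80, 62) (85, 75) (90, 97) (95, 96) (100, 96) (105, 15) (110, 15) (115, 43) (120, 62) (125, 98) (130, 96) (135, 65) (140, 65) (145, 63) (150, 64) (155, 97) (160, 99) (165, 98) (170, 96) (175, 98) 
-40 [(np.int64(-120), 156), (np.int64(-118), 155), (np.int64(-116), 153), (np.int64(-114), 113), (np.int64(-112), 92), (np.int64(-110), 91), (np.int64(-108), 96), (np.int64(-106), 96), (np
[... 4042 characters left out ...]
99), (np.int64(-94), 100), (np.int64(-92), 100), (np.int64(-90), 99), (np.int64(-88), 99), (np.int64(-86), 99), (np.int64(-84), 99), (np.int64(-82), 99), (np.int64(-80), 94), (np.int64(-78), 81), (np.int64(-76), 104), (np.int64(-74), 117), (np.int64(-72), 84), (np.int64(-70), 105), (np.int64(-68), 110), (np.int64(-66), 109), (np.int64(-64), 110), (np.int64(-62), 109), (np.int64(-60), 108), (np.int64(-58), 108), (np.int64(-56), 110), (np.int64(-54), 110), (np.int64(-52), 110), (np.int64(-50), 131), (np.int64(-48), 134), (np.int64(-46), 129), (np.int64(-44), 132), (np.int64(-42), 134), (np.int64(-40), 135), (np.int64(-38), 130), (np.int64(-36), 133), (np.int64(-34), 134), (np.int64(-32), 136)]
```

The bar covers nest x −71 to −51, which is fully home, and the balls sit at −162°, −72° and 107°, giving v ≈ 4.4. I'll check the bystanders numerically before handing in.

Run:
```python
from h import *
a=cv2.imread("pics/top0.png");b=get_image("top");cv2.imwrite("pics/top1.png",b)
f=lambda im,x,y,r:cv2.cvtColor(im[y-r:y+r,x-r:x+r],cv2.COLOR_BGR2GRAY)
for n,x,y,r in(("bottle",245,172,15),("tipbox",207,216,12),("reagent",460,223,14),("beaker",355,252,11),("rack",394,150,20),("stack",264,138,18),("spatula",411,263,22)):
    t=f(a,x,y,r);res=cv2.matchTemplate(f(b,x,y,r+6),t,cv2.TM_CCOEFF_NORMED);_,m,_,l=cv2.minMaxLoc(res);print(n,round(m,2),(l[0]-6,l[1]-6))
```

```text
bottle 1.0 (0, 0)
tipbox 1.0 (0, 0)
reagent 0.87 (1, 0)
beaker 0.99 (0, 0)
rack 1.0 (0, 0)
stack 0.99 (0, 0)
spatula 0.6 (6, 2)
```

```bash
python3 -m handwheel '[[0.0,[0,-0.06,-0.02],[0,0,0]],[0.0,[0,-0.12,-0.04],[0,0,0]],[0.0,[0,-0.18,-0.06],[0,0,0]],[0.0,[0,-0.24,-0.06],[0,0,0]],[0.0,[0,-0.3,-0.06],[0,0,0]],[0.0,[0,-0.3,-0.06],[0,0,0]],[0.0,[0,-0.3,-0.06],[0,0,0]]]'
python3 - <<'E'
from h import *
a=cv2.imread("pics/top0.png");b=get_image("top");cv2.imwrite("pics/top2.png",b)
f=lambda im,x,y,r:cv2.cvtColor(im[y-r:y+r,x-r:x+r],cv2.COLOR_BGR2GRAY)
for n,x,y,r in(("reagent",460,223,14),("spatula",411,263,22),("spatula head",397,260,12),("spatula handle",430,270,10)):
    t=f(a,x,y,r);res=cv2.matchTemplate(f(b,x,y,r+6),t,cv2.TM_CCOEFF_NORMED);_,m,_,l=cv2.minMaxLoc(res);print(n,round(m,2),(l[0]-6,l[1]-6))
E
```

```text
time_s: 18.5
ee_pos: [462.7, 194.3, 292.7]
orientation: [179.9, 0.0, -14.9]
wrist_force: [0.1, -0.3, 0.7]
grip_width: -0.001
gripper_force: 0.0
reagent 1.0 (0, 0)
spatula 1.0 (0, 0)
spatula head 0.99 (0, 0)
spatula handle 1.0 (0, 0)
```

```bash
python3 -c "
from rig import *
print(sign_off())"
```

```text
the job is handed in; nothing more can be done
None
```

The plate is seated flat under the lip, the capstan is turned to its stop with the bar fully home, no bystander has moved, and the job was handed in at about 18.6 s; I viewed 11 pictures, one more than the 10 allowed.

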